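Post the spent block battery through the spring flap

ROBOT

A 6-joint arm with a two-finger parallel gripper is mounted at the origin on the work surface. World frame = base frame: x ahead of the robot, y to its left, z up, the work surface at z = 0. Lengths are in mm, angles in rad, forces in N, time in s.
With the tool pointing down it reaches from about 350 to 975 mm from the base axis. Payload 7.1 kg.
Tool frame: the origin (TCP) lies at the very end of the fingers, on their centre line; the grasp point (between the pads) lies 19 mm behind it; y points along the fingers, x is the direction in which the jaws open and shut, and the axes are right-handed (so a half turn about y gives the same grasp; the last joint's range is limited). The gripper opens to 88 mm and grips with 3 to 60 N. Pads are 20 mm wide; open, the fingers measure 115 mm over their backs; the gripper's body (75 mm by 178 mm) begins 61 mm behind the grasp point.
Start: joints at [1.262, 0.423, 1.63, -0, 1.089, -0.019], TCP at [178.569, 598.931, 222.675] pointing down, gripper open.
Joint ranges: [-3, 3], [-0.9, 2.11], [0.09, 2.58], [-1.31, 4.45], [0.11, 2.69], [-2.54, 2.54]. Speed limits (rad/s): [2.39, 2.39, 3.01, 3.14, 3.14, 3.14].

INTERFACE

Orientations are given as a rotation vector (axis times angle).
In Python, from workcell import ctrl gives the robot as it stands. The module is installed in compiled form; this text tells all that it offers.
- The arm moves only by the tool carry_out, never from a script. Its arguments are lists of equal length, an entry for each row: "delta_pos": the shift along the tool's x, y, z in cm, a list of three; "rotation": the turn, a rotation vector about the tool's x, y, z in rad, a list of three. In form: {"delta_pos": [[dx, dy, dz], ...], "rotation": [[wx, wy, wz], ...]}. A call has 1 to 12 rows; each row is the pose to reach, as a shift and turn from the pose commanded when the call began, along the tool's axes at that moment; what a row does not reach only later rows make up. A row lasts 1/12 s, in which the tool goes at most 41.7 mm and 7.16 degrees, less where a joint would pass 70% of its speed; a pose out of reach is approached as far as the arm can. A call with a gripper value outside its range is refused whole. "hand" is the closure in counts, from 0 (fully open) to 255 (shut), set as the call begins (left out, the last holds). The fingers move at their own pace and stop on an object; the grip force is fixed at half the most. Time passes only in rows, so rows that repeat a pose let the fingers close. It gives the time, the measured TCP pose, the force and the opening at its end, in the units of the state.
- ctrl.get_obs(): the state, without advancing time (a new reading comes with each control period).
- ctrl.get_image(name): name is "side" or "top"; returns the picture (480x640x3 uint8, red, green, blue); there is no depth.
- ctrl.camera_info(name): a dict with "fov_y" (degrees; the focal length in pixels is half the picture's height over the tangent of half this angle, whatever the lens; pixels are square), "cx", "cy" (the principal point, pixels), "R" (3x3) and "t" (3): a world point X has camera coordinates R X + t. Camera axes: x right, y down, z forward; pixel columns grow to the right and rows downward; lengths in mm; the calibration is good to about 2 mm. A picture is of the moment at which its call begins. camera_info takes no time and is no camera call.
- ctrl.close_job(): hands the job in, once; it reports no verdict.
The state is a dict: "t": time; "qpos": joint angles; "qvel": joint speeds; "joint_torque": joint torques, N m; "ee_pos": TCP position; "orientation": TCP orientation; "ft_force": force on the tool from outside, world axes, zero at the start; "moment": the same for the moment, N m; "width": finger opening in mm.
Only numpy, scipy, OpenCV 4.12 (cv2) and the standard library are available. Lean on these libraries where they do the work, as an engineer would, in place of code of your own. Each camera call takes 0.05 s, during which the arm holds its last target.

TASK

Post the spent nine-volt block battery lying on the ledge of the steel used-battery box: push the sloping spring flap open with one fingertip and, while that finger holds it open, push the battery along the ledge and through with the other finger, so that it drops into the drawer; then take the fingers out and let the flap spring shut. Only push the battery: do not pinch it or lift it. Leave the drawer shut and the jar, lantern battery, torch and bulb as they stand.

Things in the scene. Friction and masses are not known exactly. Their poses are not given: they have to be found in the camera images.
- unit: Steel used-battery box, fixed: 210 mm deep (x), 150 wide (y), 176 high. Origin: centre of its underside, on the shelf; x runs from its front (robot side) to its back, z up. Top, front to back: loading ledge, x -105 to -10 mm; opening 142 mm wide under the sloping flap, x -10 to 92 mm, between cheeks that rise with the flap; hood, x 89 to 105 mm, top at z 176 mm. Drawer below, floor at z 13 mm.
- ledge_edge (a point): Middle of the ledge's inner edge, on its top surface, where the opening begins; axes as the box. The ledge is a flat level plate with its top 130 mm above the shelf, reaching 95 mm from this edge towards the front, where it is open; 142 mm wide between side rims 10 mm high.
- hinge_line (a point): Middle of the flap's hinge line, 102 mm beyond the ledge's inner edge and 36 mm above the ledge; the hinge runs along the box's y. The hood above it is 10 mm higher. Axes as the box.
- flap_edge (a point): Middle of the flap's free lower edge (a rolled hem 6 mm thick). The flap is a 3 mm plate, 105 mm from hinge to free edge, 134 mm wide; shut, it slopes from the hinge 21 degrees down towards the front, and its free edge lies level with the ledge, beside the ledge's inner edge.
- flap (a joint): Angle of the flap, rad: 0 shut, growing to 1.1 as it is pushed down and inwards (free edge swings down and towards the back). A spring shuts it: about 0.1 N m when shut (2 N at 50 mm from the hinge), 0.2 N m wide open; the battery's weight alone cannot open it.
- drawer (a joint): How far the drawer at the foot of the box is pulled out towards the front, m; 0 shut.
- battery: The spent nine-volt block battery, lying flat and loose on the ledge, in front of the flap: 26.5 mm (x) by 48.5 mm (y, long, with the two snap contacts at the +y end) by 17.5 mm high, 0.03 to 0.06 kg. Origin: centre of its underside.
- jar: Bystander: white ceramic jar with screw-top bamboo lid, 100 mm across, 120 high; origin: centre of its underside.
- lantern_battery: Bystander: big square lantern battery, 68 by 68 mm, 100 high, two spring contacts on top; origin: centre of its underside.
- torch: Bystander: matte black plastic torch standing on its lens end, head 45 mm across, 146 high; origin: centre of its underside.
- bulb: Bystander: small opaque white capsule bulb lying on the shelf, 55 mm long with its pins, 14 mm thick; origin: underside, near its middle.
Not all that is in view belongs to the job. Of the things shaped like the battery, the dark steel one is meant.

How it is judged (in metres and radians):
On the way, in this order (a step that is already met when the one before it is completed fails the run):
1. a finger has pushed the flap open by at least 0.2 rad while the battery's centre is still on the ledge (value of joint flap above 0.2 rad and contact force between the fingers and flap above 0.2 N and x of battery in the frame of unit below -0.01 m and z of battery in the frame of unit above 0.12 m), for 0.05 s.
2. the battery has gone down through the opening while a finger still holds the flap open (value of joint flap above 0.2 rad and contact force between the fingers and flap above 0.2 N and z of battery in the frame of unit below 0.105 m), for 0.05 s.
At the end, for the whole second after the job is handed in: The battery rests in the drawer inside the box (its origin less than 60 mm above the shelf, within the box's walls), the flap has sprung shut (under 0.05 rad), the drawer is shut (within 5 mm), and the jar, lantern battery, torch and bulb are within 20 mm of where they stood (z of battery in the frame of unit below 0.06 m and x of battery in the frame of unit between -0.1 and 0.1 m and y of battery in the frame of unit between -0.07 and 0.07 m and linear speed of battery below 0.02 m/s and value of joint flap below 0.05 rad and value of joint drawer below 0.005 m and distance of each of jar, lantern_battery, torch, bulb from where it was at the start of the episode below 0.02 m); the robot touches nothing.
It fails at once if the battery is lifted off the ledge (more than 15 mm above it) (z of battery in the frame of unit above 0.145 m).
It fails at once if the battery is pinched or pressed with more than 12 N (contact force between the fingers and battery above 12 N).
It fails at once if the drawer is pulled out by more than 15 mm (value of joint drawer above 0.015 m).
It fails at once if a bystander is knocked over or pushed more than 40 mm (distance of any of jar, lantern_battery, torch, bulb from where it was at the start of the episode above 0.04 m or angle between any of jar, lantern_battery, torch, bulb's own z axis and vertical above 0.5 rad).
It also fails if it takes over 38 s, if anything falls off the work surface, if the arm or the gripper's body presses on something with over 40 N, if the wrist force passes 120 N, or if a joint passes its speed limit or range.

## Working session

There is one attempt and no reset: what is moved stays moved. The work goes in short steps, Python scripts to look and compute and a tool call to move; the robot and the scene stay as the last step left them, time stands still between calls to the robot, and variables do not carry over. Pictures are saved under pics/ and viewed, and the job is handed in when it is done.

Besides the shell and the picture viewer there is one more tool, called after ">>>" as name(argument=value, ...) on one line, values as JSON. carry_out: Moves the arm, as the interface text tells. Its arguments: {"type":"object","properties":{"delta_pos":{"type":"array","items":{"type":"array","items":{"type":"number"}}},"rotation":{"type":"array","items":{"type":"array","items":{"type":"number"}}},"hand":{"type":"number"}},"required":["delta_pos","rotation"]}

```bash
mkdir -p pics; python3 - <<'E'
from workcell import ctrl
import cv2,numpy as np
o=ctrl.get_obs()
print({k:np.round(v,3) for k,v in o.items()})
for n in ("side","top"):
    c=ctrl.camera_info(n);print(n,c)
    cv2.imwrite(f"pics/{n}0.png",ctrl.get_image(n)[:,:,::-1])
E
```

```text
{'t': np.float64(0.0), 'qpos': array([ 1.262,  0.424,  1.631,  0.   ,  1.089, -0.019]), 'qvel': array([-0.001,  0.002, -0.   ,  0.   , -0.001, -0.   ]), 'joint_torque': array([ 2.0000e-03, -5.4462e+01, -2.7366e+01,  6.4000e-02,  2.3000e-02,
       -0.0000e+00]), 'ee_pos': array([178.4  , 598.421, 221.89 ]), 'orientation': array([-1.333, -0.992,  0.994]), 'ft_force': array([ 0.702, -0.755, -0.176]), 'moment': array([-0.028, -0.04 ,  0.027]), 'width': np.float64(88.061)}
side {'fov_y': 52.02959943814294, 'cx': 317.02029503062823, 'cy': 232.3911114427531, 'R': array([[ 0.78806086,  0.61550687, -0.01055311],
       [ 0.49587194, -0.64485883, -0.58160821],
       [-0.36478912,  0.45310968, -0.81340059]]), 't': array([-430.10113901, -160.396923  , 1063.00759941])}
top {'fov_y': 50.66553680545864, 'cx': 318.4964339375566, 'cy': 250.25954168115481, 'R': array([[-8.14034573e-02, -9.96681137e-01, -4.33563548e-04],
       [-9.75547640e-01,  7.97664796e-02, -2.04802614e-01],
       [ 2.04157486e-01, -1.62486790e-02, -9.78803198e-01]]), 't': array([ 49.51440322, 533.00518989, 993.2063549 ])}
```

View pics/side0.png

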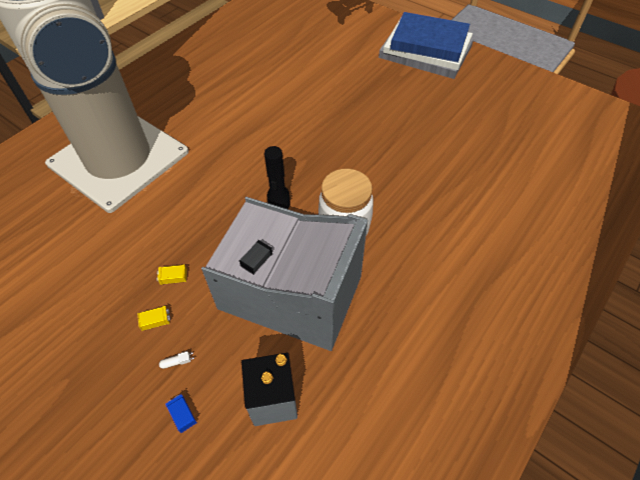

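View pics/top0.png

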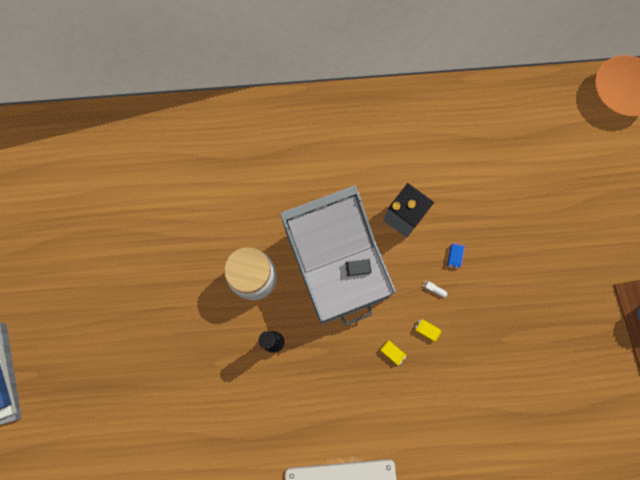

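The dark steel block on the ledge, at side (257,256) and top (358,268), fits the description. The two yellow blocks, top (393,353) and (428,330), and the blue one, (456,256), lie on the table. I'll confirm this in enlarged crops.

```bash
python3 - <<'E'
import cv2,numpy as np
a=cv2.imread("pics/side0.png")[190:350,190:380]
b=cv2.imread("pics/top0.png")[180:330,270:400]
cv2.imwrite("pics/c_side.png",cv2.resize(a,None,fx=4,fy=3.75*4/3.75*0.93 if 0 else 3.7,interpolation=cv2.INTER_CUBIC)[:600,:800])
cv2.imwrite("pics/c_top.png",cv2.resize(b,None,fx=4,fy=4,interpolation=cv2.INTER_CUBIC))
E
```

```text
(no output)
```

View pics/c_side.png

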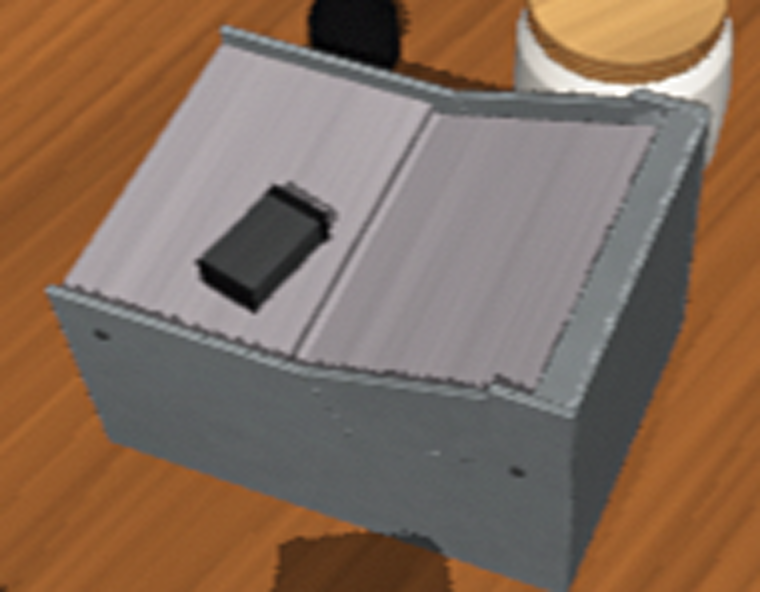

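View pics/c_top.png

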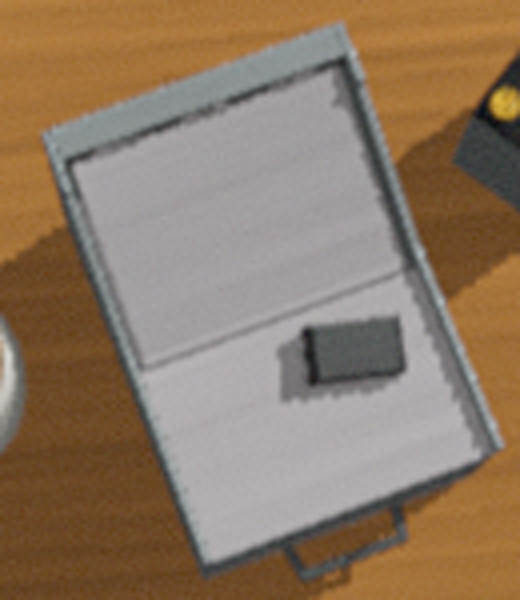

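```bash
cat > h.py <<'E'
import cv2,numpy as np
from workcell import ctrl
def cam(n):
    c=ctrl.camera_info(n);f=240/np.tan(np.radians(c["fov_y"]/2))
    K=np.array([[f,0,c["cx"]],[0,f,c["cy"]],[0,0,1]]);return K,np.array(c["R"]),np.array(c["t"])
def tri(s,t):
    P=[]
    for n in("side","top"):
        K,R,T=cam(n);P.append(K@np.c_[R,T])
    X=cv2.triangulatePoints(P[0],P[1],np.array(s,float).T,np.array(t,float).T);X=(X[:3]/X[3]).T
    return X
def proj(n,X):
    K,R,T=cam(n);return cv2.projectPoints(np.array(X,float).reshape(-1,1,3),cv2.Rodrigues(R)[0],T,K,None)[0].reshape(-1,2)
def plane(n,p,z):
    K,R,T=cam(n);d=(R.T@np.linalg.inv(K)@np.c_[np.array(p,float).reshape(-1,2),np.ones(np.size(p)//2)].T).T
    c=-R.T@T;return c+d*((z-c[2])/d[:,2])[:,None]
E
python3 - <<'E'
from h import *
np.set_printoptions(precision=1,suppress=True)
sc=lambda p:[p[0]/4+190-.4,p[1]/3.7+190-.4]; tc=lambda p:[p[0]/4+270-.4,p[1]/4+180-.4]
S=[(435,108),(297,357),(705,105),(572,412),(222,30),(48,290)]
T=[(142,368),(410,270),(45,130),(345,25),(207,575),(500,448)]
s=[sc(p) for p in S];t=[tc(p) for p in T]
X=tri(s,t);print(X)
print(proj("side",X)-s,proj("top",X)-t)
E=X
for a,b in((0,1),(2,3),(4,5)):
    d=X[a]-X[b];print(np.linalg.norm(d[:2]),np.degrees(np.arctan2(-d[0],d[1])),(X[a]+X[b])/2)
# battery mask
for n in("top","side"):
    im=cv2.imread(f"pics/{n}0.png");g=im.max(2)
    m=((g<75)*255).astype(np.uint8)
    m[:] = m
    k,l,st,c=cv2.connectedComponentsWithStats(m)
    q=(358,268) if n=="top" else (255,258)
    i=l[q[1],q[0]];print(n,st[i],c[i],cv2.minAreaRect(cv2.findNonZero((l==i).astype(np.uint8))))
E
```

```text
[[ 480.4   36.2  131.5]
 [ 518.3  -93.6  133. ]
 [ 585.7   71.   182. ]
 [ 627.4  -70.3  178.9]
 [ 381.5   14.5  132.5]
 [ 427.8 -127.7  138.8]]
[[-0.2  0.1]
 [-1.7  0.4]
 [ 0.3 -0.1]
 [-1.2  0.3]
 [-1.   0.2]
 [-0.2  0. ]] [[-0.2 -0.1]
 [-1.1 -0.7]
 [ 0.2  0.1]
 [-0.7 -0.5]
 [-0.7 -0.5]
 [-0.1 -0.1]]
135.18299352205375 16.26798649907636 [499.4 -28.7 132.2]
147.35793696271017 16.43302915723029 [606.6   0.3 180.5]
149.5194958094341 18.023565440603637 [404.6 -56.6 135.6]
top [     0      0    640    480 304185] [318.9 239.6] ((319.5, 239.5), (479.0, 639.0), 90.0)
side [239 240  34  34 606] [255.8 256.5] ((255.79197692871094, 256.30291748046875), (19.295061111450195, 34.425445556640625), 43.451839447021484)
```

```bash
cat >> h.py <<'E'
YAW=np.radians(16.4);UX=np.array([np.cos(YAW),np.sin(YAW)]);UY=np.array([-UX[1],UX[0]])
def unit(X,O): 
    d=np.array(X)[:,:2]-O;return np.c_[d@UX,d@UY]
E
python3 - <<'E'
from h import *
np.set_printoptions(precision=1,suppress=True)
sc=lambda p:[p[0]/4+190-.4,p[1]/3.7+190-.4]; tc=lambda p:[p[0]/4+270-.4,p[1]/4+180-.4]
S=[(435,108),(297,357),(705,105),(572,412),(222,30),(48,290)]
T=[(142,368),(410,270),(45,130),(345,25),(207,575),(500,448)]
z=[131,131,176,176,140,140]; L=[(-10,67),(-10,-67),(105,75),(105,-75),(-105,75),(-105,-75)]
A=[]
for n,f,P in(("side",sc,S),("top",tc,T)):
    W=np.array([plane(n,[f(p)],zz)[0,:2] for p,zz in zip(P,z)])
    a=W-W.mean(0);b=np.array(L,float);bm=b.mean(0);b=b-bm
    U,s,V=np.linalg.svd(b.T@a);R=(U@V).T
    O=W.mean(0)-R@bm;print(n,O,np.degrees(np.arctan2(R[1,0],R[0,0])),(W-(b@R.T+W.mean(0))))
O=np.array([507,-27.5])
im=cv2.imread("pics/top0.png")
m=(cv2.inRange(im,(0,0,0),(85,95,85)))[240:300,335:380]
k,l,st,c=cv2.connectedComponentsWithStats(m);print(st,c)
i=1+st[1:,4].argmax();r=cv2.minAreaRect(cv2.findNonZero((l==i).astype(np.uint8)));print(r)
p=cv2.boxPoints(r)+[335,240]
for h in(147.5,): print(unit(plane("top",p,h),O))
q=[tc(p) for p in[(305,325),(400,318),(405,372),(315,385)]]
print("top corners",unit(plane("top",q,147.5),O))
q=[sc(p) for p in[(282,188),(328,222),(250,310),(200,265)]]
print("side ",unit(plane("side",q[:2]+q[2:],147.5),O))
B=tri([sc((325,215)),sc((253,290)),sc((203,264)),sc((275,188))],[tc((312,330)),tc((400,320)),tc((405,372)),tc((315,382))]);print("tri",B)
E
```

```text
side [507.5 -26.2] 17.090281527019833 [[ 2.1  1.8]
 [ 1.2  2.3]
 [-2.7 -1.7]
 [-2.4 -0.6]
 [ 2.3 -2.8]
 [-0.6  0.9]]
top [506.6 -28.2] 16.039514600503207 [[ 1.8  2.4]
 [ 1.8 -0.4]
 [ 1.  -1.3]
 [-0.9 -0.6]
 [-4.8 -1.6]
 [ 1.1  1.5]]
[[   0    0   45   60 2562]
 [  35    0    4    7   15]
 [  33   20    2    5    7]
 [  10   22   26   15  105]
 [  17   23    1    1    1]
 [  25   22    1    1    1]
 [  18   25    1    1    1]
 [  21   27    1    1    1]
 [  24   26    1    1    1]
 [  34   26    1    2    2]
 [  16   30    1    1    1]
 [  22   30    1    1    1]
 [  24   30    1    1    1]
 [  27   30    1    1    1]] [[22.  29.6]
 [36.6  3.1]
 [33.4 22.1]
 [19.2 30.9]
 [17.  23. ]
 [25.  22. ]
 [18.  25. ]
 [21.  27. ]
 [24.  26. ]
 [34.  26.5]
 [16.  30. ]
 [22.  30. ]
 [24.  30. ]
 [27.  30. ]]
((22.639997482299805, 27.479999542236328), (14.142135620117188, 24.041629791259766), 81.8698959350586)
[[-20.4  -6.7]
 [-30.5 -50.7]
 [-56.4 -44.1]
 [-46.4  -0.3]]
top corners [[-18.8  -9.5]
 [-31.7 -52.3]
 [-56.3 -44.8]
 [-46.9  -3.4]]
side  [[-40.5  -1.6]
 [-16.9 -10.6]
 [-26.1 -58.9]
 [-52.7 -46.7]]
tri [[490.1 -43.2 149.1]
 [491.6 -85.2 146.7]
 [467.1 -85.8 143.3]
 [465.3 -43.  146.9]]
```

```bash
cat >> h.py <<'E'
from scipy.spatial.transform import Rotation as Ro
O=np.array([507,-27.3])
def toworld(u): return np.r_[O+u[0]*UX+u[1]*UY,u[2]]
def Rt(alpha,sgn=1):
    # tool x along sgn*unit x tilted so +unit-x end is lower by alpha
    d=np.array([UX[0]*np.cos(alpha),UX[1]*np.cos(alpha),-np.sin(alpha)])
    p=np.array([-UX[0]*np.sin(alpha),-UX[1]*np.sin(alpha),-np.cos(alpha)])
    x=sgn*d;return Ro.from_matrix(np.c_[x,p,np.cross(x,p)])
def move(X,R,o=None):
    o=o or ctrl.get_obs();C=Ro.from_rotvec(o["orientation"])
    return C.inv().apply(np.array(X)-o["ee_pos"])/10,(C.inv()*R).as_rotvec()
def st():
    o=ctrl.get_obs();p=o["ee_pos"];d=p[:2]-O
    print("t",round(float(o["t"]),2),"unit",np.round([d@UX,d@UY,p[2]],1),"F",np.round(o["ft_force"],1),"w",round(float(o["width"]),1))
E
python3 - <<'E'
from h import *
np.set_printoptions(precision=3,suppress=True)
print(Ro.from_rotvec(ctrl.get_obs()["orientation"]).as_matrix())
for s in(1,-1): print(s,toworld([-7,-26,250]),*move(toworld([-7,-26,250]),Rt(0,s)),*move(toworld([-7,-26,250]),Rt(0.12,s)))
st()
E
```

```text
[[ 0.286 -0.    -0.958]
 [ 0.958 -0.001  0.286]
 [-0.001 -1.     0.   ]]
1 [507.626 -54.219 250.   ] [-53.145  -2.731 -50.199] [ 0.001  0.995 -0.001] [-53.145  -2.731 -50.199] [0.06  0.994 0.109]
-1 [507.626 -54.219 250.   ] [-53.145  -2.731 -50.199] [-0.001 -2.147 -0.001] [-53.145  -2.731 -50.199] [ 0.127 -2.144 -0.071]
t 0.1 unit [-138.5  693.1  222. ] F [-0.   0.5 -0.8] w 87.3
```

>>> carry_out(delta_pos=[[-26,-4,-25],[-26,-4,-25],[-26,-4,-25],[-26,-4,-25],[-26,-4,-25],[-26,-4,-25],[-26,-4,-25],[-26,-4,-25],[-26,-4,-25],[-26,-4,-25]], rotation=[[0,0.99,0],[0,0.99,0],[0,0.99,0],[0,0.99,0],[0,0.99,0],[0,0.99,0],[0,0.99,0],[0,0.99,0],[0,0.99,0],[0,0.99,0]], hand=0)

```text
t: 0.93
ee_pos: [345.4, 274.6, 263.1]
orientation: [-1.56, -0.226, 0.225]
ft_force: [0.9, -0.5, 0.4]
width: 87.8
```

```bash
python3 - <<'E'
from h import *
np.set_printoptions(precision=3,suppress=True)
st();print(*move(toworld([-7,-26,230]),Rt(0.12)))
E
```

```text
t 0.93 unit [-69.8 335.2 263.1] F [ 0.9 -0.5  0.4] w 87.8
[  6.263   3.356 -36.123] [0.001 0.    0.121]
```

>>> carry_out(delta_pos=[[6.3,2.5,-36.1],[6.3,2.5,-36.1],[6.3,2.5,-36.1],[6.3,2.5,-36.1],[6.3,2.5,-36.1],[6.3,2.5,-36.1],[6.3,2.5,-36.1],[6.3,2.5,-36.1],[6.3,2.5,-36.1],[6.3,2.5,-36.1],[6.3,2.5,-36.1],[6.3,2.5,-36.1]], rotation=[[0,0,0.12],[0,0,0.12],[0,0,0.12],[0,0,0.12],[0,0,0.12],[0,0,0.12],[0,0,0.12],[0,0,0.12],[0,0,0.12],[0,0,0.12],[0,0,0.12],[0,0,0.12]])

```text
t: 1.93
ee_pos: [507.2, -48.8, 237.2]
orientation: [-1.573, -0.134, 0.323]
ft_force: [0.6, 0.7, 0.7]
width: 87.7
```

```bash
python3 - <<'E'
from h import *
np.set_printoptions(precision=3,suppress=True)
st();print(*move(toworld([-14,-26,175]),Rt(0.12)))
for n in ("side","top"):
    im=ctrl.get_image(n)[:,:,::-1]
    c=im[110:350,150:470] if n=="side" else im[150:350,230:480]
    cv2.imwrite(f"pics/{n}1.png",cv2.resize(c,None,fx=2.4,fy=2.4,interpolation=cv2.INTER_CUBIC))
E
```

```text
t 1.93 unit [ -5.8 -20.7 237.2] F [0.6 0.7 0.7] w 87.7
[-0.061  6.268 -0.531] [-0.     0.005 -0.001]
```

View pics/side1.png

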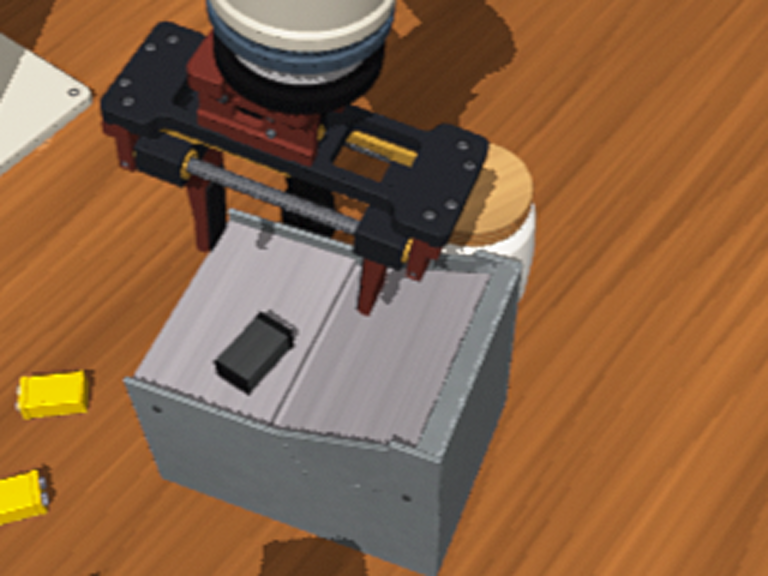

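View pics/top1.png

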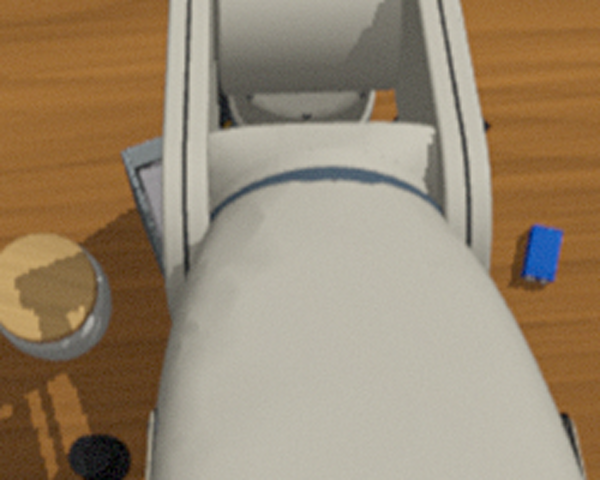

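>>> carry_out(delta_pos=[[-0.3,3,-0.5],[-0.4,6.5,-0.5],[-0.4,6.5,-0.5],[-0.4,6.5,-0.5]], rotation=[[0,0,0],[0,0.005,0],[0,0.005,0],[0,0.005,0]])

```text
t: 2.37
ee_pos: [496.5, -56.4, 173.1]
orientation: [-1.574, -0.129, 0.323]
ft_force: [0.1, -0.1, 0.2]
width: 87.7
```

```bash
python3 - <<'E'
from h import *
np.set_printoptions(precision=3,suppress=True)
st();print(*move(toworld([-17,-26,130]),Rt(0.12)))
o=ctrl.get_obs();C=Ro.from_rotvec(o["orientation"])
print("tips",proj("side",[o["ee_pos"]+C.apply([s,0,w]) for s in(-57,-44,44,57) for w in(-10,10)]))
im=ctrl.get_image("side")[:,:,::-1]
cv2.imwrite(f"pics/side2.png",cv2.resize(im[150:350,180:400],None,fx=3,fy=3,interpolation=cv2.INTER_CUBIC))
E
```

```text
t 2.37 unit [-18.3 -25.  173.1] F [ 0.1 -0.1  0.2] w 87.7
[ 0.659  4.258 -0.106] [-0.001  0.001 -0.004]
tips [[226.656 238.225]
 [232.946 227.873]
 [234.721 241.472]
 [240.906 231.05 ]
 [290.249 263.828]
 [295.691 252.917]
 [298.593 267.187]
 [303.921 256.202]]
```

View pics/side2.png

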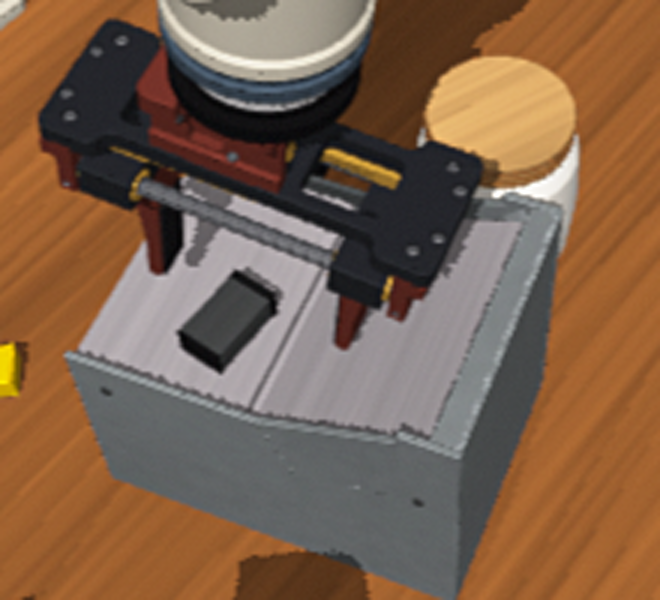

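```bash
python3 - <<'E'
from h import *
np.set_printoptions(precision=0,suppress=True)
o=ctrl.get_obs();C=Ro.from_rotvec(o["orientation"])
for x in(-80,80):
  for h in(0,20,40,60,80): print(x,h,proj("side",[o["ee_pos"]+C.apply([x,-h,w]) for w in(-30,0,30)]).tolist())
E
```

```text
-80 0 [[206.27830645124791, 243.2761334146446], [216.22998030998698, 227.5625493787546], [225.74718426753617, 212.53498855868938]]
-80 20 [[205.04689698322537, 235.8138974694665], [215.26150391727336, 219.9000171780979], [225.01987487844667, 204.6969312133071]]
-80 40 [[203.75454880520135, 227.98237815914135], [214.2462218069553, 211.86716070209738], [224.2582187177079, 196.4887260740778]]
-80 60 [[202.39662364295694, 219.7534679390219], [213.18065682864943, 203.43646892727435], [223.4597239371725, 187.88351902778936]]
-80 80 [[200.96800025344064, 211.09613251468875], [212.0609786678254, 194.57763661475207], [222.62165167121444, 178.85179390682427]]
80 0 [[308.90825645166063, 284.81778027057885], [316.7823551214825, 267.71509969200895], [324.3033555003545, 251.37935480172305]]
80 20 [[310.1912611329851, 278.1704916651187], [318.22628792811634, 260.8089663011563], [325.8924573993003, 244.2444421107649]]
80 40 [[311.53965408973414, 271.1844242972053], [319.7420389132223, 253.55933637214218], [327.5587396463725, 236.76299717684321]]
80 60 [[312.9585647994421, 263.83300217840895], [321.3351028536588, 245.93992913777063], [329.30796499012826, 228.90914582043408]]
80 80 [[314.45367366469395, 256.08679495985774], [323.0115497331323, 237.92171269505843], [331.14648453099977, 220.65437221942042]]
```

>>> carry_out(delta_pos=[[0.05,0.5,0],[0.1,1.0,0],[0.2,1.5,0],[0.25,1.9,-0.05],[0.3,2.2,-0.05],[0.35,2.5,-0.1],[0.4,2.8,-0.1],[0.4,3.1,-0.1],[0.45,3.4,-0.1],[0.5,3.7,-0.1],[0.5,3.8,-0.1],[0.5,3.8,-0.1]], rotation=[[0,0,0],[0,0,0],[0,0,0],[0,0,0],[0,0,0],[0,0,0],[0,0,0],[0,0,0],[0,0,0],[0,0,0],[0,0,0],[0,0,0]])

```text
t: 3.42
ee_pos: [498.3, -58.5, 135.0]
orientation: [-1.575, -0.13, 0.319]
ft_force: [-0.9, -0.1, 3.0]
width: 87.5
```

```bash
python3 - <<'E'
from h import *
np.set_printoptions(precision=3,suppress=True)
st();print(*move(toworld([-18,-26,130]),Rt(0.12)))
im=ctrl.get_image("side")[:,:,::-1]
cv2.imwrite(f"pics/side3.png",cv2.resize(im[150:350,180:400],None,fx=3,fy=3,interpolation=cv2.INTER_CUBIC))
E
```

```text
t 3.42 unit [-17.1 -27.5 135. ] F [-0.9 -0.1  3. ] w 87.5
[-0.027  0.503  0.15 ] [ 0.    -0.    -0.001]
```

View pics/side3.png

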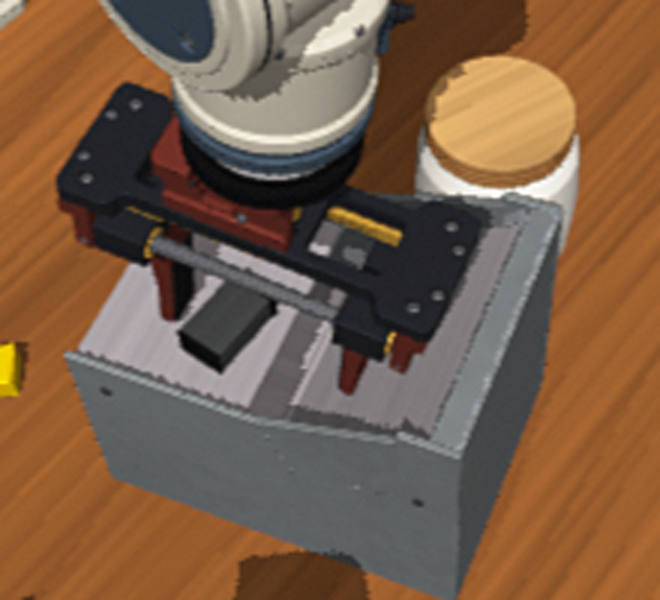

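>>> carry_out(delta_pos=[[0.03,0.25,0.05],[0.05,0.42,0.1],[0.25,0.4,0.1],[0.5,0.37,0.1],[0.75,0.34,0.1],[1.0,0.3,0.1],[1.25,0.27,0.1],[1.5,0.24,0.1],[1.75,0.21,0.1],[2.0,0.18,0.1],[2.0,0.18,0.1]], rotation=[[0,0,0],[0,0,0],[0,0,0],[0,0,0],[0,0,0],[0,0,0],[0,0,0],[0,0,0],[0,0,0],[0,0,0],[0,0,0]])

```text
t: 4.38
ee_pos: [517.6, -51.8, 131.1]
orientation: [-1.575, -0.131, 0.318]
ft_force: [-2.8, -0.2, 1.1]
width: 87.9
```

```bash
python3 - <<'E'
from h import *
np.set_printoptions(precision=3,suppress=True)
st()
im=ctrl.get_image("side")[:,:,::-1]
cv2.imwrite(f"pics/side4.png",cv2.resize(im[150:350,180:400],None,fx=3,fy=3,interpolation=cv2.INTER_CUBIC))
E
```

```text
t 4.38 unit [  3.2 -26.5 131.1] F [-2.8 -0.2  1.1] w 87.9
```

View pics/side4.png

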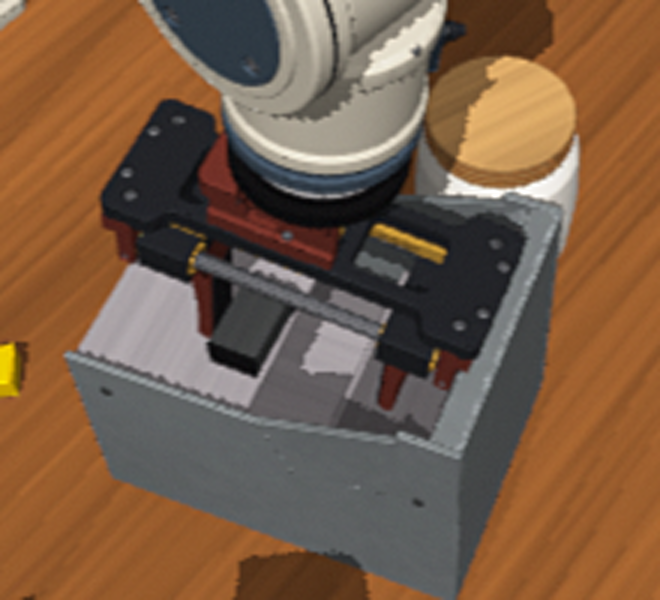

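>>> carry_out(delta_pos=[[0.15,-0.02,0],[0.3,-0.04,0],[0.4,-0.05,0]], rotation=[[0,0,0],[0,0,0],[0,0,0]], hand=12)

```text
t: 4.68
ee_pos: [520.8, -50.8, 131.1]
orientation: [-1.575, -0.13, 0.319]
ft_force: [-3.7, -1.1, 0.6]
width: 83.7
```

>>> carry_out(delta_pos=[[0.15,-0.02,0],[0.3,-0.04,0],[0.4,-0.05,0]], rotation=[[0,0,0],[0,0,0],[0,0,0]], hand=26)

```text
t: 4.93
ee_pos: [524.9, -49.6, 131.1]
orientation: [-1.575, -0.131, 0.319]
ft_force: [-3.6, -0.4, 0.4]
width: 78.9
```

```bash
python3 - <<'E'
from h import *
np.set_printoptions(precision=3,suppress=True)
st()
im=ctrl.get_image("side")[:,:,::-1]
cv2.imwrite(f"pics/side5.png",cv2.resize(im[150:350,180:400],None,fx=3,fy=3,interpolation=cv2.INTER_CUBIC))
E
```

```text
t 4.93 unit [ 10.9 -26.5 131.1] F [-3.6 -0.4  0.4] w 78.9
```

View pics/side5.png

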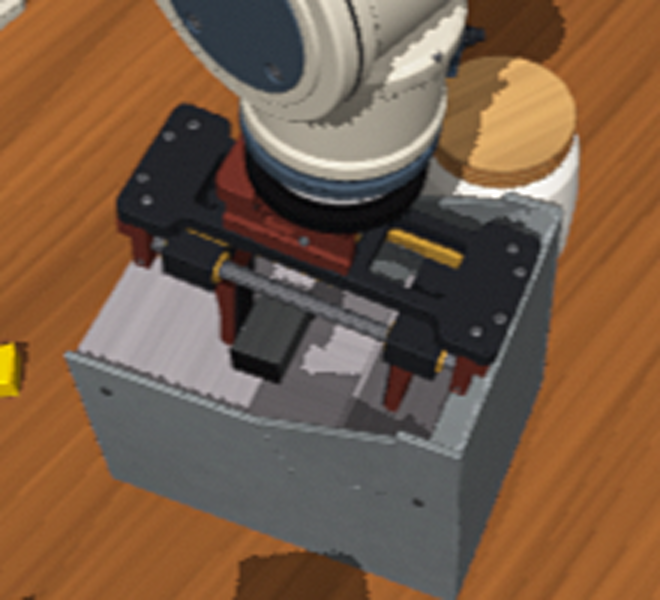

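>>> carry_out(delta_pos=[[0.1,-0.01,0],[0.2,-0.02,0],[0.3,-0.04,0]], rotation=[[0,0,0],[0,0,0],[0,0,0]], hand=42)

```text
t: 5.23
ee_pos: [527.8, -48.8, 131.1]
orientation: [-1.575, -0.131, 0.319]
ft_force: [-3.7, -1.1, -1.0]
width: 73.6
```

>>> carry_out(delta_pos=[[0.1,-0.01,0],[0.2,-0.02,0],[0.3,-0.04,0]], rotation=[[0,0,0],[0,0,0],[0,0,0]], hand=58)

```text
t: 5.48
ee_pos: [530.8, -48.0, 131.1]
orientation: [-1.575, -0.131, 0.319]
ft_force: [-3.0, -1.0, 0.9]
width: 68.0
```

>>> carry_out(delta_pos=[[0.1,-0.01,0],[0.2,-0.02,0],[0.3,-0.04,0]], rotation=[[0,0,0],[0,0,0],[0,0,0]], hand=70)

```text
t: 5.73
ee_pos: [533.5, -47.1, 131.1]
orientation: [-1.575, -0.131, 0.319]
ft_force: [-4.3, -1.7, -0.5]
width: 63.8
```

```bash
python3 - <<'E'
from h import *
np.set_printoptions(precision=3,suppress=True)
st()
im=ctrl.get_image("side")[:,:,::-1]
cv2.imwrite(f"pics/side6.png",cv2.resize(im[150:350,180:400],None,fx=3,fy=3,interpolation=cv2.INTER_CUBIC))
E
```

```text
t 5.73 unit [ 19.9 -26.5 131.1] F [-4.3 -1.7 -0.5] w 63.8
```

View pics/side6.png

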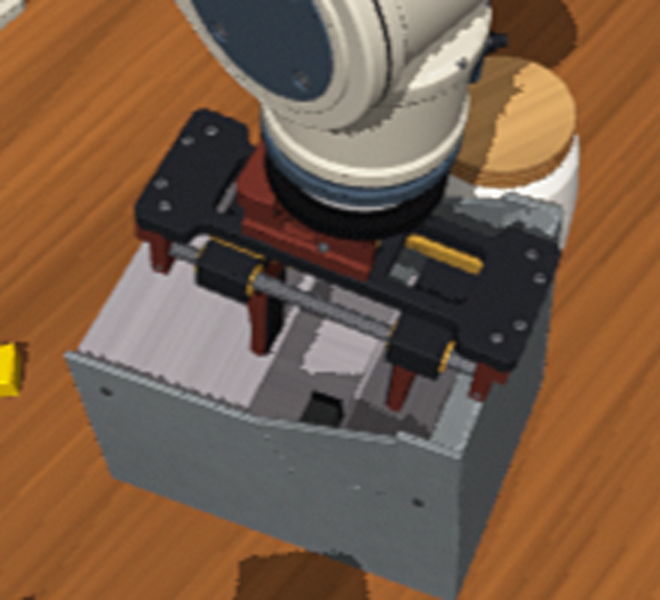

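>>> carry_out(delta_pos=[[0,0,0],[0,0,0],[0,0,0],[0,0,0],[0,0,0],[0,0,0]], rotation=[[0,0,0],[0,0,0],[0,0,0],[0,0,0],[0,0,0],[0,0,0]])

```text
t: 6.28
ee_pos: [533.6, -47.1, 131.3]
orientation: [-1.575, -0.131, 0.318]
ft_force: [-4.5, -1.0, -0.5]
width: 63.6
```

```bash
python3 - <<'E'
from h import *
st()
im=ctrl.get_image("side")[:,:,::-1]
cv2.imwrite(f"pics/side7.png",cv2.resize(im[220:320,220:350],None,fx=6,fy=6,interpolation=cv2.INTER_CUBIC))
E
```

```text
t 6.28 unit [ 19.9 -26.5 131.3] F [-4.5 -1.  -0.5] w 63.6
```

View pics/side7.png

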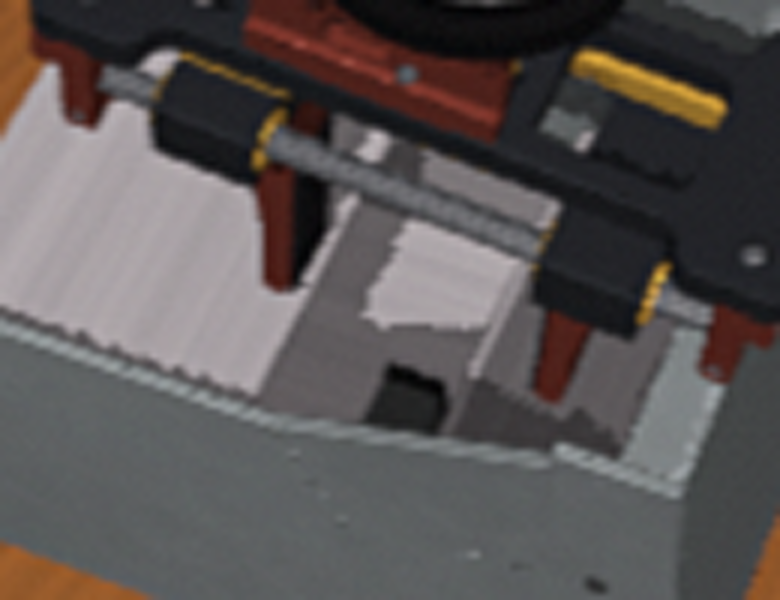

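```bash
python3 - <<'E'
from h import *
for z in(25,30,40,60,80,100): print(z,unit(plane("side",[[287.5,286.7]],z),O).round(0))
E
```

```text
25 [[-3. -0.]]
30 [[-2. -3.]]
40 [[ 1. -8.]]
60 [[  7. -18.]]
80 [[ 12. -27.]]
100 [[ 18. -37.]]
```

>>> carry_out(delta_pos=[[-0.2,-0.5,0],[-0.4,-1.0,0],[-0.7,-2.0,0],[-1.0,-3.0,0],[-1.2,-4.0,0],[-1.4,-5.0,0],[-1.5,-6.5,0],[-1.6,-8.0,0],[-1.7,-9.5,0],[-1.8,-11.0,0],[-1.8,-12.0,0],[-1.8,-12.0,0]], rotation=[[0,0,0],[0,0,0],[0,0,0],[0,0,0],[0,0,0],[0,0,0],[0,0,0],[0,0,0],[0,0,0],[0,0,0],[0,0,0],[0,0,0]])

```text
t: 7.33
ee_pos: [532.0, -48.1, 255.5]
orientation: [-1.576, -0.135, 0.314]
ft_force: [0.2, 0.0, -0.5]
width: 63.6
```

>>> carry_out(delta_pos=[[-4,-0.5,0],[-8,-1,0],[-12,-1.5,0],[-15,-1.8,0],[-18,-2,0],[-18,-2,0],[-18,-2,0],[-18,-2,0]], rotation=[[0,0,0],[0,0,0],[0,0,0],[0,0,0],[0,0,0],[0,0,0],[0,0,0],[0,0,0]])

```text
t: 8.0
ee_pos: [361.7, -97.8, 294.0]
orientation: [-1.575, -0.132, 0.317]
ft_force: [0.1, -0.8, -0.9]
width: 63.6
```

```bash
python3 - <<'E'
from h import *
st()
for n in("side","top"):
    im=ctrl.get_image(n)[:,:,::-1]
    cv2.imwrite(f"pics/{n}8.png",im)
    a=cv2.imread(f"pics/{n}0.png");print(n,[cv2.phaseCorrelate(np.float32(a[v-25:v+25,u-25:u+25].mean(2)),np.float32(im[v-25:v+25,u-25:u+25].mean(2)))[0] for u,v in ([(346,195),(270,390),(278,180),(176,359)] if n=="side" else [(250,270),(408,210),(272,341),(436,290)])])
E
```

```text
t 8.0 unit [-159.3  -26.6  294. ] F [ 0.1 -0.8 -0.9] w 63.6
side [(-0.021211196805847266, -0.00558337597699321), (0.01713389750904426, 0.001591516995155473), (-0.1493981573744918, -0.05230691180660685), (-0.04333044512662809, 0.009423601678829385)]
top [(0.041252521444956614, -0.015346271693424285), (-0.17253729908862425, 0.026790853737562514), (-0.01823919322741574, -0.11028424686251981), (1.7202799352971923, 5.376162021696587)]
```

View pics/side8.png

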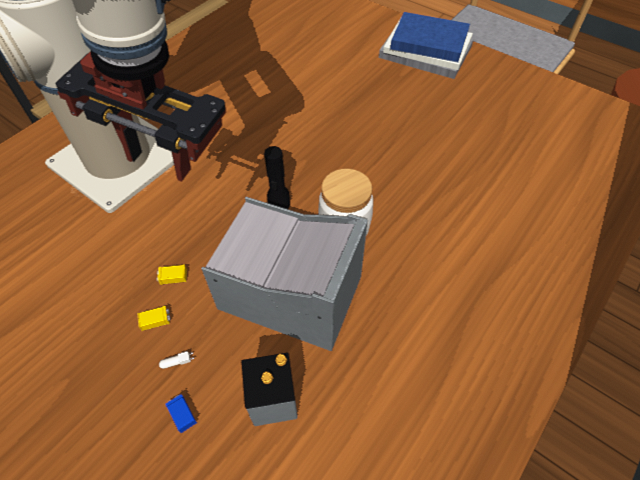

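View pics/top8.png

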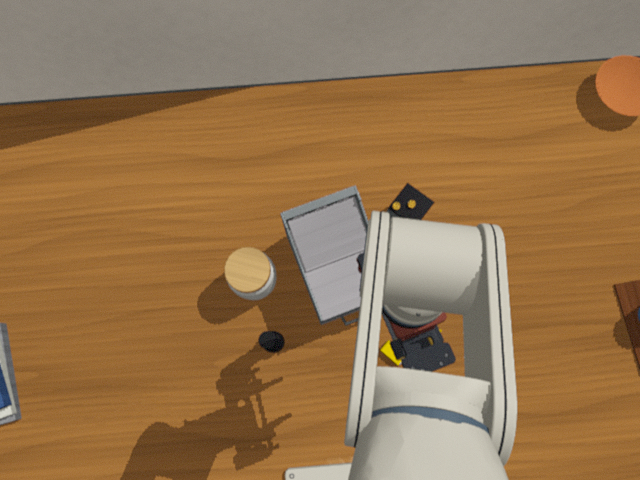

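The side view shows the ledge empty and the flap shut, with its edge level at (281,254). The bystanders are where they stood: shifts in the side view are under 0.2 px. The top view of the bulb is hidden by the arm, so its 5 px reading there means nothing.

```bash
python3 - <<'E'
from h import *
st();ctrl.close_job()
E
```

```text
t 8.1 unit [-159.   -26.5  293.7] F [ 0.3 -1.1  0.4] w 63.9
the job is handed in; nothing more can be done
```

I posted the dark steel battery and handed the job in at about 8 s. One fingertip pushed the flap open and held it there. The other finger pushed the battery along the ledge and over the edge, helped at the end by closing the fingers to about 64 mm. I waited half a second with the flap still held, then drew the fingers straight up and backed the arm off.

**Last checks:**
- **Ledge and flap:** in the side picture the ledge is empty and the flap lies shut. I judged this by eye and did not measure the flap's angle.
- **Drawer:** it looks shut in the pictures, but I did not measure it.
- **Battery:** I last saw it inside the opening while the flap was held. Its position fits the drawer floor, but one view could not settle its height, and with the flap shut it can't be seen.
- **Bystanders:** the jar, lantern battery, torch and bulb moved less than 0.2 px in the side view. The top view agrees for the first three. The bulb read a 5 px shift there only because the arm was in front of it.
- **Forces:** the outside force on the tool never read above about 5 N at any check. At hand-in it was about 1 N, sensor noise with the arm clear of everything.

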